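# Start and close the wing cap on a regulator port

## Task

Screw the blue wing cap home on the regulator's port; it has only been set loosely on the sprung core. Press it down lightly, turn it backwards (anticlockwise from above) until you feel it drop into the thread start, then turn it forward (clockwise) until it stops fully home, and let go. Do not force it where it jams, and leave the wrench, the bottle and the steel ring alone.

Things in the scene. Friction and masses are not known exactly. Their poses are not given: they have to be found in the camera images.
- cap: Blue wing cap, loose, upright on the port's core, 0.12 to 0.21 kg. Origin: centre of its underside, z up. Open below: skirt 56 mm outside, 48 mm inside diameter; roof inside 21 mm, outside 25 mm above the origin. Three steel lugs point inwards to 18.2 mm from the axis: round pins 4 mm thick, 3 mm above the origin, at 0, 120 and 240 degrees from the cap's +x (yellow dot).
- cap_bar (a point): Middle of the top of the cap's wing bar, 47 mm above the cap's origin. The straight bar is 54 mm long along the cap's x, 16 mm thick along its y, and stands 22 mm high on the roof. Grip it from above across its thickness, fingertips 1 to 4 mm above the roof.
- valve: Regulator, fixed to the bench: a lying steel barrel, 154 mm long along its x, end flanges 116 mm in diameter, on a black saddle. Origin: on the bench below the port axis. The port stands up from the middle: a steel boss up to 125 mm, then the vertical brass neck.
- port (a point): Thread crown: on the vertical neck axis, level with the top of the three thread starts, 147 mm above the bench. Each ridge, 3 mm thick, 44 mm across, runs 84 degrees clockwise from above and 4 mm downhill to a 12 degree stop tooth (4 mm above, its top steep towards the ridge, to 15 mm below this point); then a 24 degree gap. The angle of the starts varies and is in no pose. Neck: 34 mm diameter.
- port_rim (a point): Rim of the neck, 28 mm across, 7 mm above the crown. From it stands a white sprung core, 20 mm across, pushing up on the cap: first touched with the cap's origin 4 mm above the crown, 1.8 N there, plus 0.35 N per mm further down. A cap not under the ridges lifts again. A push of about 10 N is right.
- port_start (a point): On the axis, 8 mm below the crown. Pressed down from the start, the lugs meet the ridges (cap origin 1 mm above to 5 mm below the crown); turned forward there, they jam on the teeth. Turned back (anticlockwise) under light push they climb to the ridge start and drop through the gap: the cap's origin then gets down to this point or lower (to 14 mm below the crown). Further back, a tooth stops them.
- port_home (a point): On the axis, 12 mm below the crown: where the cap's origin lies when home. From the gap, turning forward (clockwise) takes the lugs under the ridges; after 84 to 96 degrees in all they stop firmly on the teeth, and the cap stays down when released. The thread is damaged if the cap bears on it with more than 45 N in all (push, or about 0.8 N m of turning against a tooth).
- wrench: Steel wrench, 200 mm long, lying loose on the bench; bystander. Origin: underside of its middle.
- lube: White plastic bottle with blue cap, 40 mm in diameter, 90 mm high, standing loose; bystander. Origin: centre of its underside.
- seat: Loose steel ring, 64 mm in diameter, 18 mm high, lying on the bench; bystander. Origin: centre of its underside.
Not all that is in view belongs to the job. Several things have the shape of the cap; the one meant has the colours described above. There is more than one size of the valve; the job needs the larger.

How it is judged:
By the outcome, as a careful person would: the job done as asked, in the order asked, and still so for the second after the job is handed in, with the robot touching nothing.
It also fails if it takes over 54 s, if anything falls off the work surface, if the arm or the gripper's body presses on something with over 40 N, if the wrist force passes 120 N, or if a joint passes its speed limit or range.

## Robot

A 7-joint arm with a two-finger parallel gripper is mounted at the origin on the work surface. World frame = base frame: x ahead of the robot, y to its left, z up, the work surface at z = 0. Lengths are in m, angles in rad, forces in N, time in s.
With the tool pointing down it reaches from about 0.4 to 0.9 m from the base axis. Payload 5.5 kg.
Tool frame: the origin (TCP) lies at the very end of the fingers, on their centre line; the grasp point (between the pads) lies 19 mm behind it; z points along the fingers, y is the line along which they close (so a half turn about z gives the same grasp; the last joint's range is limited). The gripper opens to 85 mm and grips with 20 to 120 N. Pads are 22 mm wide; open, the fingers measure 114 mm over their backs; the gripper's body (76 mm by 85 mm) begins 54 mm behind the grasp point. The pads swing forward as they close: fully open they stand 13 mm farther back than shut.
Start: joints at [-1.045, 0.501, -0.427, 1.55, 0.221, 1.138, -0.21], TCP at [0.169, 0.628, 0.231] pointing down, gripper open.
Joint ranges: [-2.88, 2.88], [-0.31, 2.03], [-1.54, 1.56], [0.2, 2.42], [-1.41, 4.55], [0.19, 2.02], [-2.57, 2.57]. Speed limits (rad/s): [2.57, 2.57, 3.14, 3.14, 3.14, 3.14, 3.14].

## Interface

Orientations are given as a 3x3 rotation matrix whose columns are the frame's x, y, z axes.
In Python, from station import bot, vision, ticket gives the robot as it stands.
- The arm moves only by the tool jog_arm, never from a script. Its argument "increments" is a list of rows, each a list of 4 numbers: the shift along the world's x, y, z in mm, then the turn about the world's z in rad. In form: [[x, y, z, turn], ...]. A call has 1 to 12 rows; each row is the pose to reach, as a shift and turn from the pose commanded when the call began; what a row does not reach only later rows make up. A row lasts 1/10 s, in which the tool goes at most 50 mm and 8.59 degrees, less where a joint would pass 70% of its speed; a pose out of reach is approached as far as the arm can. A call with a gripper value outside its range is refused whole. "gripper" is the opening, from 0 (shut) to 1 (fully open), set as the call begins (left out, the last holds). The fingers move at their own pace and stop on an object; "force" is the grip in N (left out, the last holds). Time passes only in rows, so rows that repeat a pose let the fingers close. It gives the time, the measured TCP pose, the force, the opening and the grip force at its end, in the units of the state.
- bot.get_state(): the state, without advancing time (a new reading comes with each control period).
- vision.capture(name): name is "scene" or "top" or "wrist"; returns (picture, depth): 480x640x3 uint8, red, green, blue; 480x640 float32, m along the optical axis (not along the pixel's ray), 0 where there is no reading.
- vision.camera_model(name): a dict with "fx", "fy", "cx", "cy" (pixels), "rvec" (rotation vector, rad) and "tvec" (3), from world to camera coordinates, as OpenCV has them; the wrist camera has in their place "tool_from_camera" (4x4, takes a point from camera to tool coordinates, whose origin is the TCP and whose axes are the flange's). Camera axes: x right, y down, z forward; pixel columns grow to the right and rows downward; lengths in m; the calibration is good to about 2 mm. A picture is of the moment at which its call begins: read the wrist's pose just before it. camera_model takes no time and is no camera call.
- ticket.hand_in(): hands the job in; it is judged then, once.
The state is a dict: "clock": time; "q": joint angles; "qd": joint speeds; "joint_torque": joint torques, N m; "position": TCP position; "eef_rot": TCP orientation; "force": force on the tool from outside, world axes, zero at the start; "ft_torque": the same for the moment, N m; "opening": finger opening in m; "grip_force": force on a finger pad.
Only numpy, scipy, OpenCV 4.12 (cv2) and the standard library are available. Lean on these libraries where they do the work, as an engineer would, in place of code of your own. Each camera call takes 0.05 s, during which the arm holds its last target. There are 200 camera calls.

## Working session

There is one attempt and no reset: what is moved stays moved. The work goes in short steps, Python scripts to look and compute and a tool call to move; the robot and the scene stay as the last step left them, time stands still between calls to the robot, and variables do not carry over. Pictures are saved under pics/ and viewed, at most 10 in all, crops included, and the job is handed in when it is done.

Besides the shell and the picture viewer there is one more tool, called after "Request:" as name(argument=value, ...) on one line, values as JSON. jog_arm: Moves the arm, as the interface text tells. Its arguments: {"type":"object","properties":{"increments":{"type":"array","items":{"type":"array","items":{"type":"number"}}},"gripper":{"type":"number"},"force":{"type":"number"}},"required":["increments"]}

```bash
mkdir -p pics; ls; cat > h.py <<'E'
import numpy as np, cv2
from station import bot, vision, ticket
def cap(n,f):
    st=bot.get_state(); im,d=vision.capture(n); cv2.imwrite('pics/'+f+'.png',im[:,:,::-1]); np.savez('pics/'+f+'.npz',d=d,im=im,pos=st['position'],R=st['eef_rot'])
    return im,d,st
def world(n,u,v,z,st=None):
    m=vision.camera_model(n); p=np.stack([(u-m['cx'])/m['fx']*z,(v-m['cy'])/m['fy']*z,z],-1)
    if 'rvec' in m:
        R=cv2.Rodrigues(np.array(m['rvec'],float))[0]; return (p-np.array(m['tvec']).ravel())@R
    T=np.array(m['tool_from_camera']); p=p@T[:3,:3].T+T[:3,3]
    return p@np.array(st['eef_rot']).T+np.array(st['position'])
E
python3 - <<'E'
from h import *
im,d,s=cap('top','top1'); cap('scene','scene1')
print(s['clock'],s['position'],s['eef_rot'],s['force'],s['opening'])
E
```

```text
pics
0.0 [0.16869729 0.62700571 0.23024813] [[-9.65678118e-01  2.59741021e-01 -6.11068952e-04]
 [ 2.59741719e-01  9.65676323e-01 -1.86512938e-03]
 [ 1.05644209e-04 -1.95983473e-03 -9.99998074e-01]] [ 0.47389842 -0.06962646  0.03751554] 0.08547452997686905
```

View pics/top1.png

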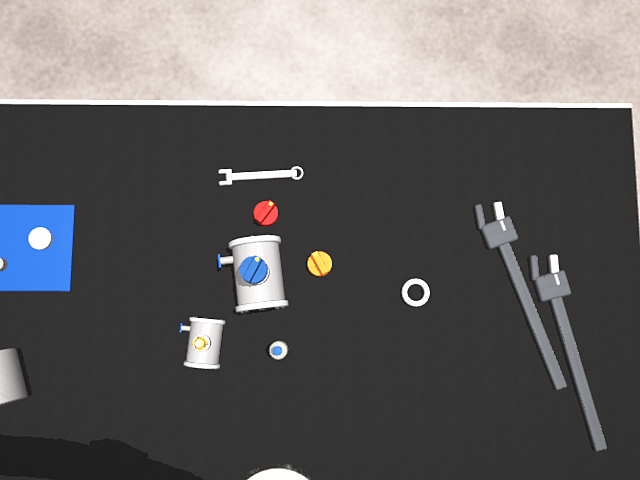

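View pics/scene1.png

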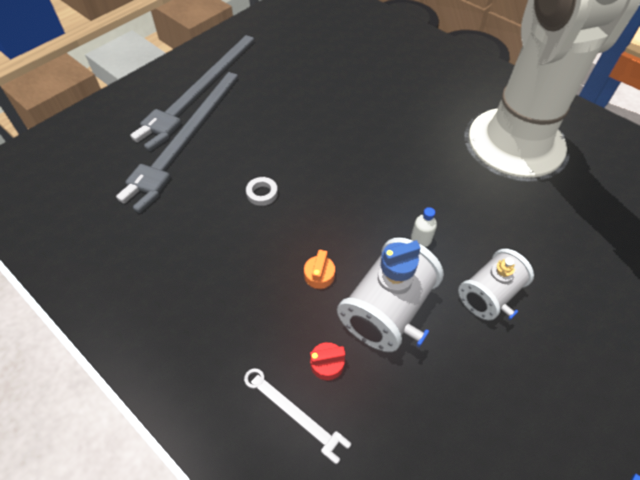

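The top view shows the blue cap on the large valve at about (253,270). Its bar runs from the yellow dot at (257,259) to about (248,281). The bystanders are clear of it: bottle (278,350), ring (415,292), wrench (262,175).

```bash
cat > meas.py <<'E'
from h import *
def meas(n,f,box,zs):
    im,d,st=cap(n,f); u0,v0,u1,v1=box
    v,u=np.mgrid[v0:v1,u0:u1]; z=d[v0:v1,u0:u1]; P=world(n,u.astype(float),v.astype(float),z,st).reshape(-1,3)
    C=im[v0:v1,u0:u1].reshape(-1,3).astype(int); ok=(z.ravel()>0)
    blue=ok&(C[:,2]>C[:,0]+40)&(C[:,2]>70); yel=ok&(C[:,0]>150)&(C[:,1]>120)&(C[:,2]<110)
    print('z hist',np.histogram(P[blue][:,2],bins=np.arange(.1,.23,.006)))
    y=P[yel]; print('yellow',len(y),y.mean(0) if len(y) else 0)
    for lo,hi in zs:
        B=P[blue&(P[:,2]>lo)&(P[:,2]<hi)]
        if len(B)<5: continue
        if n!='x': B2=B[:,:2].astype(np.float32)
        r=cv2.minAreaRect(B2*1000); c=cv2.minEnclosingCircle(B2*1000)
        w,V=np.linalg.eigh(np.cov(B2.T)); a=V[:,1]
        print(lo,hi,len(B),'mean',B.mean(0),'rect',r,'circ',c,'axis deg',np.degrees(np.arctan2(a[1],a[0])))
E
python3 - <<'E'
from meas import *
print(world('top',253.,270.,np.float64(1.0)))
meas('top','top2',(232,248,275,292),[(.188,.22),(.16,.186)])
E
```

```text
[0.510064   0.02102784 0.39402821]
z hist (array([  3,   0,   0,   0,   1,   0,   0,   0,   0,   2,   3,  15, 250,
        83,  12,  48, 152,   7,   0,   0,   0]), array([0.1  , 0.106, 0.112, 0.118, 0.124, 0.13 , 0.136, 0.142, 0.148,
       0.154, 0.16 , 0.166, 0.172, 0.178, 0.184, 0.19 , 0.196, 0.202,
       0.208, 0.214, 0.22 , 0.226]))
yellow 3 [0.549032   0.03552917 0.19930891]
0.188 0.22 208 mean [0.53071283 0.04398015 0.19756952] rect ((532.2395629882812, 43.50353240966797), (16.730390548706055, 52.57783889770508), 63.18232345581055) circ ((532.3817749023438, 43.39677429199219), 26.874813079833984) axis deg 151.90012356984167
0.16 0.186 359 mean [0.5313638  0.04251386 0.17629133] rect ((531.3551635742188, 43.767581939697266), (55.03921127319336, 51.38972091674805), 67.9990463256836) circ ((532.9979858398438, 43.386165618896484), 27.838380813598633) axis deg 59.6051055518955
```

Request:
jog_arm(increments=[[5,-10,20,0],[20,-35,50,-0.03],[40,-65,80,-0.06],[60,-97,90,-0.1],[80,-129,90,-0.13],[100,-161,90,-0.16],[120,-193,90,-0.19],[140,-225,90,-0.22],[160,-257,90,-0.22],[180,-289,90,-0.22],[200,-321,90,-0.22],[220,-353,90,-0.22]], gripper=1)

```text
clock: 1.35
position: [0.3892, 0.2732, 0.3212]
eef_rot: [[-0.886, 0.464, -0.0], [0.464, 0.886, -0.0], [0.0, -0.0, -1.0]]
force: [1.3, 1.2, 0.2]
opening: 0.0849
grip_force: 0.0
```

Request:
jog_arm(increments=[[20,-32,0,0],[40,-64,0,0],[60,-96,0,0],[80,-128,0,0],[100,-160,0,0],[115,-185,0,0],[127,-205,0,0],[135,-220,0,0],[140,-228,0,0],[143,-230,0,0],[143,-230,0,0],[143,-230,0,0]])

```text
clock: 2.55
position: [0.5315, 0.0459, 0.3212]
eef_rot: [[-0.886, 0.463, -0.0], [0.463, 0.886, 0.001], [0.001, 0.0, -1.0]]
force: [-0.2, 1.1, -0.5]
opening: 0.0854
grip_force: 0.0
```

```bash
python3 - <<'E'
from meas import *
s=bot.get_state(); print(s['clock'],s['position'],s['eef_rot'],s['q'],s['force'],s['ft_torque'])
meas('wrist','w1',(0,0,640,480),[(.188,.22),(.16,.186)])
E
```

```text
2.55 [0.53146625 0.04594384 0.32124156] [[-8.86481257e-01  4.62764346e-01 -3.75156263e-04]
 [ 4.62764149e-01  8.86481293e-01  5.10203235e-04]
 [ 5.68672875e-04  2.78676737e-04 -9.99999799e-01]] [-0.16800135  0.18127067  0.03653012  1.7446115  -0.00761318  1.21614293
  0.96026207] [-0.1597994   1.12849411 -0.48649225] [0.04670969 0.02357045 0.06578621]
z hist (array([   0,    5,    0,    0,    0,    0,    0,    0,    0,   35,   51,
         58, 1924,   22,   30,   50, 1091,    0,    0,    0,    0]), array([0.1  , 0.106, 0.112, 0.118, 0.124, 0.13 , 0.136, 0.142, 0.148,
       0.154, 0.16 , 0.166, 0.172, 0.178, 0.184, 0.19 , 0.196, 0.202,
       0.208, 0.214, 0.22 , 0.226]))
yellow 1722 [ 0.51578486 -0.0163008   0.05629591]
0.188 0.22 1151 mean [0.52905829 0.04470785 0.19748478] rect ((532.0818481445312, 42.93521499633789), (15.335996627807617, 53.88243865966797), 62.660953521728516) circ ((531.971435546875, 42.721649169921875), 27.493886947631836) axis deg 152.430416642133
0.16 0.186 2071 mean [0.52994059 0.04455612 0.17543096] rect ((531.5872802734375, 43.88533020019531), (54.96452331542969, 53.3228645324707), 59.54328155517578) circ ((532.3765869140625, 43.19898986816406), 27.884265899658203) axis deg 64.18495513132754
```

Request:
jog_arm(increments=[[0,-1,-20,0],[0,-2,-50,0],[0,-3,-80,0],[0,-3,-100,0],[0,-3,-115,0],[0,-3,-125,0],[0,-3,-132,0],[0,-3,-137,0],[0,-3,-140,0],[0,-3,-142,0],[0,-3,-142,0],[0,-3,-142,0]], gripper=0.5)

```text
clock: 3.8
position: [0.5321, 0.0417, 0.1797]
eef_rot: [[-0.886, 0.464, 0.001], [0.464, 0.886, 0.0], [-0.001, 0.0, -1.0]]
force: [0.1, -0.3, 0.3]
opening: 0.0428
grip_force: 0.0
```

Request:
jog_arm(increments=[[0,0,0,0],[0,0,0,0],[0,0,0,0],[0,0,0,0],[0,0,0,0],[0,0,0,0]], gripper=0, force=50)

```text
clock: 4.4
position: [0.5321, 0.0418, 0.1795]
eef_rot: [[-0.886, 0.464, 0.001], [0.464, 0.886, 0.0], [-0.0, 0.0, -1.0]]
force: [0.9, 0.3, 0.5]
opening: 0.0147
grip_force: 50.9
```

Request:
jog_arm(increments=[[0,0,-1,0],[0,0,-2,0],[0,0,-3,0],[0,0,-3,0],[0,0,-3,0]])

```text
clock: 4.9
position: [0.532, 0.042, 0.1764]
eef_rot: [[-0.886, 0.464, 0.0], [0.464, 0.886, 0.0], [-0.0, 0.001, -1.0]]
force: [1.8, 1.2, 1.7]
opening: 0.0149
grip_force: 51.1
```

```bash
python3 - <<'E'
from meas import *
s=bot.get_state(); print(s['clock'],s['position'],s['force'],s['ft_torque'],s['grip_force'])
cap('scene','s2'); cap('wrist','w2')
im=cv2.imread('pics/s2.png')[200:330,320:460]; a=cv2.resize(im,None,fx=3,fy=3,interpolation=2)
b=cv2.resize(cv2.imread('pics/w2.png'),(380,390)); cv2.imwrite('pics/c2.png',np.hstack([a[:390,:420],b]))
E
```

```text
4.9 [0.53202691 0.04202626 0.17638972] [1.76552167 1.18630114 1.68191349] [ 0.43963793 -0.22330673 -0.0405213 ] 51.135308146476746
```

View pics/c2.png

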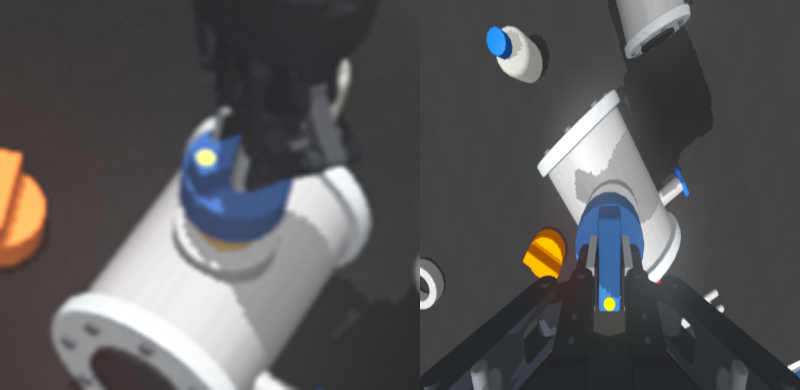

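The fingers hold the bar centrally (wrist view, bar around x=607 in the crop, yellow dot at its near end). The brass neck is still visible under the skirt. Next I press on gently.

Request:
jog_arm(increments=[[0,0,-1,0],[0,0,-2,0],[0,0,-2,0],[0,0,-2,0]])

```text
clock: 5.4
position: [0.5319, 0.0422, 0.1744]
eef_rot: [[-0.886, 0.464, 0.0], [0.464, 0.886, 0.001], [0.0, 0.001, -1.0]]
force: [1.0, 3.1, 3.6]
opening: 0.0151
grip_force: 51.4
```

Request:
jog_arm(increments=[[0,0.7,-0.5,0],[0,0.7,-1,0],[0,0.7,-1.5,0],[0,0.7,-2,0],[0,0.7,-2,0]])

```text
clock: 5.9
position: [0.532, 0.0424, 0.1738]
eef_rot: [[-0.886, 0.464, 0.001], [0.464, 0.886, 0.0], [-0.0, 0.0, -1.0]]
force: [-2.1, 1.4, 15.7]
opening: 0.0148
grip_force: 53.0
```

Request:
jog_arm(increments=[[0,0,0.4,0.04],[0,0,0.5,0.08],[0,0,0.6,0.12],[0,0,0.7,0.16]])

```text
clock: 6.3
position: [0.5328, 0.0425, 0.1742]
eef_rot: [[-0.949, 0.316, 0.002], [0.316, 0.949, 0.0], [-0.002, 0.001, -1.0]]
force: [-0.1, 3.0, 10.5]
opening: 0.0148
grip_force: 52.3
```

Request:
jog_arm(increments=[[0,0.2,0.1,0.05],[0,0.2,0.25,0.1],[0,0.2,0.4,0.15],[0,0.2,0.5,0.2]])

```text
clock: 6.7
position: [0.5326, 0.042, 0.1744]
eef_rot: [[-0.993, 0.121, 0.002], [0.121, 0.993, -0.001], [-0.002, -0.0, -1.0]]
force: [0.5, 0.4, 6.8]
opening: 0.015
grip_force: 51.8
```

Request:
jog_arm(increments=[[0,0,0,0.05],[0,0,0,0.1],[0,0,0.1,0.15],[0,0,0.2,0.2]])

```text
clock: 7.1
position: [0.5323, 0.0416, 0.1739]
eef_rot: [[-0.997, -0.079, 0.001], [-0.079, 0.997, -0.001], [-0.001, -0.001, -1.0]]
force: [0.7, 0.4, 2.8]
opening: 0.0149
grip_force: 51.3
```

Request:
jog_arm(increments=[[0,0.5,-0.5,0],[0,0.5,-1,0],[0,0.5,-1.5,0],[0,0.5,-1.5,0]])

```text
clock: 7.5
position: [0.532, 0.0425, 0.1721]
eef_rot: [[-0.997, -0.076, 0.0], [-0.076, 0.997, -0.001], [-0.0, -0.001, -1.0]]
force: [2.5, -1.3, 4.5]
opening: 0.0147
grip_force: 51.3
```

Request:
jog_arm(increments=[[0,0,-1,0],[0,0,-2,0],[0,0,-3,0],[0,0,-3,0]])

```text
clock: 7.9
position: [0.532, 0.0427, 0.1691]
eef_rot: [[-0.997, -0.077, 0.0], [-0.077, 0.997, -0.0], [-0.0, -0.0, -1.0]]
force: [2.4, -2.4, 3.9]
opening: 0.0149
grip_force: 51.3
```

Request:
jog_arm(increments=[[0,-0.3,-1,0],[0,-0.3,-2,0],[0,-0.3,-3,0],[0,-0.3,-4,0],[0,-0.3,-5,0],[0,-0.3,-5.5,0],[0,-0.3,-5.5,0]])

```text
clock: 8.6
position: [0.532, 0.0427, 0.1639]
eef_rot: [[-0.997, -0.077, 0.0], [-0.077, 0.997, -0.0], [-0.0, -0.0, -1.0]]
force: [1.4, -2.8, 5.9]
opening: 0.0153
grip_force: 51.6
```

Request:
jog_arm(increments=[[0,0,-0.5,0],[0,0,-0.8,-0.05],[0,0,-0.8,-0.1],[0,0,-0.8,-0.15],[0,0,-0.8,-0.2],[0,0,-0.8,-0.25],[0,0,-0.8,-0.3]])

```text
clock: 9.3
position: [0.5319, 0.0439, 0.1632]
eef_rot: [[-0.975, 0.222, 0.0], [0.222, 0.975, 0.001], [-0.0, 0.001, -1.0]]
force: [1.8, -0.2, 7.2]
opening: 0.0147
grip_force: 51.7
```

```bash
python3 -c "
from station import bot
s=bot.get_state(); print(s['position'],s['force'],s['ft_torque'])"
```

```text
[0.53193799 0.04386811 0.16316447] [ 1.7676809  -0.15996503  7.16003253] [ 0.01538479 -0.29760445  0.02851212]
```

Request:
jog_arm(increments=[[0,0,0,-0.07],[0,0,0,-0.14],[0,0,0,-0.21],[0,0,0,-0.28],[0,0,0,-0.35],[0,0,0,-0.42],[0,0,0,-0.5]])

```text
clock: 10.0
position: [0.5317, 0.0442, 0.1631]
eef_rot: [[-0.749, 0.663, -0.0], [0.663, 0.749, 0.002], [0.001, 0.001, -1.0]]
force: [0.7, 1.7, 5.2]
opening: 0.0149
grip_force: 51.7
```

```bash
python3 -c "
from station import bot
s=bot.get_state(); print(s['position'],s['force'],s['ft_torque'])"
```

```text
[0.53170228 0.04418998 0.16308064] [0.65965605 1.70800329 5.1815396 ] [ 0.12503722 -0.26326873  0.026452  ]
```

Request:
jog_arm(increments=[[0,0,0,-0.07],[0,0,0,-0.14],[0,0,0,-0.21],[0,0,0,-0.28],[0,0,0,-0.35],[0,0,0,-0.4]])

```text
clock: 10.6
position: [0.5317, 0.0446, 0.1631]
eef_rot: [[-0.432, 0.902, -0.0], [0.902, 0.432, 0.002], [0.002, 0.001, -1.0]]
force: [0.6, 1.4, 6.1]
opening: 0.0149
grip_force: 51.7
```

```bash
python3 -c "
from station import bot
s=bot.get_state(); print(s['position'],s['force'],s['ft_torque'])"
```

```text
[0.53166134 0.04457051 0.16305052] [0.60292185 1.41111185 6.10521413] [ 0.3603884  -0.21788804  0.05020333]
```

Total is −1.2 rad. The stop should come between −1.3 and −1.7, so I take smaller steps from here.

Request:
jog_arm(increments=[[0,0,0,-0.03],[0,0,0,-0.06],[0,0,0,-0.09],[0,0,0,-0.12]])

```text
clock: 11.0
position: [0.5317, 0.0447, 0.1631]
eef_rot: [[-0.322, 0.947, -0.0], [0.947, 0.322, 0.002], [0.002, 0.001, -1.0]]
force: [1.4, 1.8, 5.9]
opening: 0.015
grip_force: 51.7
```

```bash
python3 -c "
from station import bot
s=bot.get_state(); print(s['position'],s['force'],s['ft_torque'])"
```

```text
[0.53171159 0.04472828 0.16305774] [1.42834693 1.77593429 5.87738104] [ 0.4336754  -0.32965293  0.00443484]
```

Request:
jog_arm(increments=[[0,0,0,-0.03],[0,0,0,-0.05],[0,0,0,-0.05]])

```text
clock: 11.3
position: [0.5318, 0.0448, 0.1631]
eef_rot: [[-0.275, 0.961, 0.0], [0.961, 0.275, 0.002], [0.002, 0.001, -1.0]]
force: [1.5, 2.2, 5.3]
opening: 0.015
grip_force: 51.7
```

```bash
python3 -c "
from station import bot
s=bot.get_state(); print(s['position'],s['force'],s['ft_torque'])"
```

```text
[0.53182844 0.04477283 0.16310431] [1.49143245 2.19613289 5.31394285] [ 0.43726119 -0.33743665 -0.00447408]
```

Request:
jog_arm(increments=[[0,0,0,-0.03],[0,0,0,-0.06],[0,0,0,-0.06]])

```text
clock: 11.6
position: [0.5319, 0.0449, 0.1631]
eef_rot: [[-0.217, 0.976, 0.0], [0.976, 0.217, 0.002], [0.002, 0.001, -1.0]]
force: [1.3, 2.1, 6.0]
opening: 0.0148
grip_force: 51.7
```

```bash
python3 -c "
from station import bot
s=bot.get_state(); print(s['position'],s['force'],s['ft_torque'])"
```

```text
[0.5319394  0.04488195 0.16314766] [1.29053273 2.08244375 6.01600782] [ 0.51680776 -0.35700672  0.06126341]
```

Request:
jog_arm(increments=[[0,0,0,-0.03],[0,0,0,-0.05],[0,0,0,-0.05]])

```text
clock: 11.9
position: [0.5322, 0.0449, 0.1632]
eef_rot: [[-0.168, 0.986, 0.001], [0.986, 0.168, 0.002], [0.002, 0.001, -1.0]]
force: [1.5, 1.7, 5.3]
opening: 0.0145
grip_force: 51.7
```

```bash
python3 -c "
from station import bot
s=bot.get_state(); print(s['position'],s['force'],s['ft_torque'],s['eef_rot'][:,1])"
```

```text
[0.53215892 0.04494267 0.1631753 ] [1.48182416 1.74460776 5.31904659] [ 0.47987322 -0.52777139  0.01843591] [0.98574415 0.16824664 0.00123725]
```

Request:
jog_arm(increments=[[0,0,0,-0.02],[0,0,0,-0.05],[0,0,0,-0.05]])

```text
clock: 12.2
position: [0.5329, 0.0448, 0.1633]
eef_rot: [[-0.118, 0.993, 0.002], [0.993, 0.118, 0.002], [0.002, 0.003, -1.0]]
force: [4.1, 3.5, 4.2]
opening: 0.0148
grip_force: 51.6
```

```bash
python3 -c "
from station import bot
s=bot.get_state(); print(s['position'],s['force'],s['ft_torque'],s['eef_rot'][:,1])"
```

```text
[0.53286297 0.04479821 0.16332632] [4.14780257 3.48123136 4.20151323] [ 0.89332865 -1.08075533  0.08649112] [0.99296508 0.11838027 0.00254034]
```

Request:
jog_arm(increments=[[0,0,0,-0.02],[0,0,0,-0.04],[0,0,0,-0.04]])

```text
clock: 12.5
position: [0.5334, 0.0447, 0.1634]
eef_rot: [[-0.079, 0.997, 0.003], [0.997, 0.079, 0.002], [0.002, 0.004, -1.0]]
force: [5.7, 3.1, 3.8]
opening: 0.015
grip_force: 51.5
```

```bash
python3 -c "
from station import bot
s=bot.get_state(); print(s['position'],s['force'],s['ft_torque'],s['eef_rot'][:,1])"
```

```text
[0.53341957 0.04472107 0.16341321] [5.74279121 3.11035327 3.78055769] [ 0.84009373 -1.39597549  0.22641357] [0.99685869 0.07912012 0.00357146]
```

Request:
jog_arm(increments=[[0.4,0.2,0,-0.01],[0.6,0.3,0,-0.02],[0.6,0.3,0,-0.03],[0.6,0.3,0,-0.03]])

```text
clock: 12.9
position: [0.5336, 0.0448, 0.1634]
eef_rot: [[-0.05, 0.999, 0.003], [0.999, 0.05, 0.002], [0.001, 0.003, -1.0]]
force: [4.5, 1.9, 4.3]
opening: 0.0147
grip_force: 51.9
```

```bash
python3 -c "
from station import bot
s=bot.get_state(); print(s['position'],s['force'],s['ft_torque'],s['eef_rot'][:,1])"
```

```text
[0.53358967 0.04480582 0.16337476] [4.53789215 1.89011144 4.25599661] [ 0.7051485  -1.15393467  0.55457603] [0.99872747 0.05036534 0.00260422]
```

Request:
jog_arm(increments=[[0,0,0,0.02],[0,0,0,0.04],[0,0,0,0.04]])

```text
clock: 13.2
position: [0.5336, 0.0448, 0.1634]
eef_rot: [[-0.09, 0.996, 0.002], [0.996, 0.09, 0.002], [0.002, 0.003, -1.0]]
force: [4.5, 3.1, 5.0]
opening: 0.0148
grip_force: 51.6
```

```bash
python3 -c "
from station import bot
s=bot.get_state(); print(s['position'],s['force'],s['ft_torque'],s['eef_rot'][:,1])"
```

```text
[0.53358613 0.04478731 0.1633889 ] [4.49089336 3.11121537 4.9732766 ] [ 0.74402165 -1.08984638  0.05798431] [0.99597062 0.08964073 0.00265613]
```

Request:
jog_arm(increments=[[0,0,0,0],[0,0,0,0],[0,0,0,0],[0,0,0,0],[0,0,5,0],[0,0,15,0],[0,0,30,0],[0,0,55,0],[0,0,85,0],[0,0,115,0],[0,0,140,0],[0,0,150,0]], gripper=0.5)

```text
clock: 14.4
position: [0.5339, 0.0431, 0.3166]
eef_rot: [[-0.088, 0.996, 0.005], [0.996, 0.088, 0.001], [0.001, 0.005, -1.0]]
force: [0.5, -0.3, 0.3]
opening: 0.0428
grip_force: 0.0
```

Request:
jog_arm(increments=[[0,0,5,0],[0,0,5,0],[0,0,5,0]])

```text
clock: 14.7
position: [0.5317, 0.043, 0.3166]
eef_rot: [[-0.088, 0.996, -0.002], [0.996, 0.088, -0.0], [-0.0, -0.002, -1.0]]
force: [-0.0, 0.7, 0.1]
opening: 0.0431
grip_force: 0.0
```

```bash
python3 - <<'E'
from meas import *
s=bot.get_state(); print(s['clock'],s['position'],s['force'])
meas('wrist','w3',(0,0,640,480),[(.172,.2),(.145,.170)])
cap('scene','s3')
im=cv2.imread('pics/s3.png')[200:330,320:460]; a=cv2.resize(im,None,fx=3,fy=3,interpolation=2)
b=cv2.resize(cv2.imread('pics/w3.png'),(380,390)); cv2.imwrite('pics/c3.png',np.hstack([a[:390,:420],b]))
E
```

```text
14.7 [0.53166641 0.04303835 0.31662912] [-0.01233316  0.70404478  0.07392028]
z hist (array([   0,    2,    3,    0,    1,    0,    4,   40,   43,  562, 1252,
         21,   18, 1101,    3,    0,    0,    0,    0,    0,    0]), array([0.1  , 0.106, 0.112, 0.118, 0.124, 0.13 , 0.136, 0.142, 0.148,
       0.154, 0.16 , 0.166, 0.172, 0.178, 0.184, 0.19 , 0.196, 0.202,
       0.208, 0.214, 0.22 , 0.226]))
yellow 1561 [ 0.50695049 -0.0014532   0.0605719 ]
0.172 0.2 1122 mean [0.53146857 0.04666059 0.18198864] rect ((531.6651611328125, 43.61578369140625), (15.960233688354492, 53.33190155029297), 5.663463592529297) circ ((532.163818359375, 43.54629898071289), 27.341737747192383) axis deg 96.13594588281802
0.145 0.17 1890 mean [0.53162318 0.04575161 0.15995912] rect ((531.6688232421875, 44.23491668701172), (55.007503509521484, 53.16315460205078), 5.215664863586426) circ ((531.6831665039062, 43.158931732177734), 27.9101505279541) axis deg -173.92579566545012
```

View pics/c3.png

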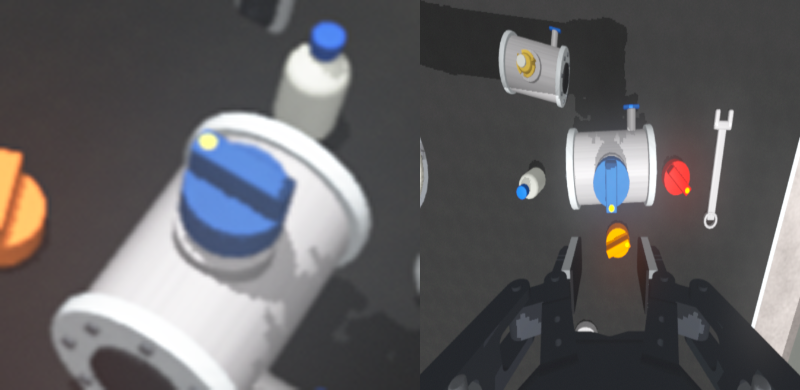

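The released cap stays down. Its bar top reads 0.182, so the origin is 12 mm below the crown. The bar lies at the stop angle, and the bottle, ring and wrench are undisturbed.

```bash
python3 -c "
from station import ticket
print(ticket.hand_in())"
```

```text
the job is handed in; nothing more can be done
None
```

The blue wing cap is screwed home on the large regulator's port, stopped firmly against the teeth (about 0.55 N m), released and staying down, and the job was handed in at about 15 s.

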